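# Clear the stub bucket and nest its liner pail

### The arm

A 7-joint arm with a two-finger parallel gripper is mounted at the origin on the work surface. World frame = base frame: x ahead of the robot, y to its left, z up, the work surface at z = 0. Lengths are in m, angles in rad, forces in N, time in s.
With the tool pointing down it reaches from about 0.4 to 0.85 m from the base axis. Payload 10.4 kg.
Tool frame: the origin (TCP) lies at the very end of the fingers, on their centre line; the grasp point (between the pads) lies 19 mm behind it; z points along the fingers, y is the line along which they close (so a half turn about z gives the same grasp; the last joint's range is limited). The gripper opens to 87 mm and grips with 3 to 60 N. Pads are 19 mm wide; open, the fingers measure 117 mm over their backs; the gripper's body (75 mm by 190 mm) begins 51 mm behind the grasp point.
Start: joints at [1.211, 0.332, -0.065, 1.46, 0.022, 1.35, -0.088], TCP at [0.207, -0.59, 0.223] pointing down, gripper open.
Joint ranges: [-2.6, 2.6], [-0.5, 2.12], [-1.47, 1.34], [0.16, 2.42], [-1.27, 4.41], [0.06, 2.06], [-2.6, 2.6]. Speed limits (rad/s): [2.22, 2.22, 2.79, 2.79, 3.14, 3.14, 3.14].

### API

Orientations are given as a unit quaternion [x, y, z, w].
In Python, from bench import r gives the robot as it stands.
- The arm moves only by the shell command python3 -m crank 'ROWS' [FORCE]. ROWS is JSON, a list that holds one entry, the list of rows, each a list of 5 numbers: the shift along the tool's x, y, z in mm, then the turn about the tool's z in degrees, then the opening, from -1 (shut) to 1 (fully open). A call has 1 to 20 rows; each row is the pose to reach, as a shift and turn from the pose commanded when the call began, along the tool's axes at that moment; what a row does not reach only later rows make up. A row lasts 1/10 s, in which the tool goes at most 50 mm and 8.59 degrees, less where a joint would pass 70% of its speed; a pose out of reach is approached as far as the arm can. A call with a gripper value outside its range is refused whole. The fingers move at their own pace and stop on an object; FORCE is the grip in N (left out, the last holds). Time passes only in rows, so rows that repeat a pose let the fingers close. It gives the time, the measured TCP pose, the force, the opening and the grip force at its end, in the units of the state.
- r.read_state(): the state, without advancing time (a new reading comes with each control period).
- r.camera(name): name is "scene" or "side" or "wrist"; returns a dict with "image" (420x560x3 uint8, red, green, blue), "vfov" (degrees; the focal length in pixels is half the picture's height over the tangent of half this angle, whatever the lens; pixels are square), "cx", "cy" (the principal point, pixels), "eye" and "attitude" of the camera in the world. Camera axes: x right, y down, z forward; pixel columns grow to the right and rows downward; lengths in m; the calibration is good to about 2 mm. A picture is of the moment at which its call begins. There is no depth.
- r.close_job(): hands the job in; it is judged then, once.
The state is a dict: "time": time; "joint_positions": joint angles; "joint_vel": joint speeds; "joint_torque": joint torques, N m; "ee_pos": TCP position; "eef_rot": TCP orientation; "ft_force": force on the tool from outside, world axes, zero at the start; "torque": the same for the moment, N m; "width": finger opening in m; "grip_force": force on a finger pad.
Only numpy, scipy, OpenCV 4.12 (cv2) and the standard library are available. Lean on these libraries where they do the work, as an engineer would, in place of code of your own. Each camera call takes 0.05 s, during which the arm holds its last target. There are 200 camera calls.

### The job

Take the piece of rebar out of the leaning bucket and put it in the grey scrap box. Then nest the smaller of the two pails in the leaning bucket, fully home so that its flange lies flat on the bucket's rim, and let go. Leave everything else standing where it is.

Things in the scene. Friction and masses are not known exactly. Their poses are not given: they have to be found in the camera images.
- bucket: Tapered metal bucket fixed in a grey stand (cheeks 93 mm high, 64 mm either side), leaning 29 deg from vertical, mouth roughly to the robot. Origin: centre of its outer underside; z along its axis, out of the mouth; y level. 100 mm tall along z; outer radius 44 mm at the bottom, 56 at the rim; wall 4, floor 5: inside radius grows from 40 to 52 mm.
- rebar_center (a point): Dark steel rebar offcut, round, 18 mm thick, 170 mm long, about 0.33 kg, loose in the leaning bucket: foot in its lowest corner, lying along the low wall (about 35 deg from vertical), some 75 mm sticking out of the mouth. Point: middle of the bar; z along the bar, towards the end that sticks out.
- scrapbox: Grey open-topped scrap box, 210 x 210 mm, 80 mm high, walls 4 mm, fixed. Origin: centre of its underside; z up, x and y along its sides.
- liner_center (a point): Smaller of two tapered metal pails standing on the table: the liner. About 0.35 kg. Body 88 mm tall, outer radius 38.9 mm at the bottom, 49.5 at the top; then a 5 mm flange, radius 57 mm, that comes to lie on the bucket's rim; a bridge handle above. Point: on the axis, 69 mm above the underside; z up the axis. Fully home: on the bucket's axis, 81 mm from its origin; any turn about it will do.
- liner_handle (a point): Middle of the liner pail's rigid bridge handle, 127 mm above its underside, 58 mm above its centre point, on its axis: a level flat bar along x, 97 mm long, 10 mm thick (along y), 22 mm high, with 23 mm free between bar and flange. Same axes as the pail.
- bigpail_center (a point): The bigger pail, same shape but 165 mm wide over the flange and 160 mm tall: too big for the bucket, stays where it is. Either pail may stand in either place. Point: on its axis 80 mm above the table; z up.
- can_center (a point): Closed grey metal can, 68 mm wide, 150 mm tall, standing at the back; stays. Point: its middle.
- magnet: Triangular welding square lying flat, legs 110 mm, 18 mm high, in front of the stand; stays. Origin: underside, middle of its outline.
- clamp: C-clamp lying flat, 160 x 100 mm, 20 mm high, at the back left; stays. Origin: underside, middle of its outline.
- hammer: Hammer lying at the back right; stays. Origin: its underside; handle to its -x.
- wirebrush: Brush lying at the left, beyond the scrap box's side; stays. Origin: its underside.
- angle: Length of dark angle iron 150 mm long, legs 40 mm, lying at the right; stays. Origin: underside, middle of its length (x).
Mind the look-alikes: they are no part of the job. Leave any purple look-alike of the part that bears bucket alone. What is shaped like the part that bears liner_center but red is not meant.

How it is judged:
On the way, in this order (a step that is already met when the one before it is completed fails the run):
1. the rebar is let go in the scrap box (x of rebar_center in the frame of scrapbox between -0.105 and 0.105 m and y of rebar_center in the frame of scrapbox between -0.105 and 0.105 m and height (world z) of rebar_center below 0.11 m and contact force between rebar and the fingers below 0.1 N and linear speed of rebar below 0.05 m/s), for 0.2 s.
2. the smaller pail is nested fully home in the leaning bucket and let go (z of liner_center in the frame of bucket between 0.074 and 0.084 m and angle between the z axis of liner and the z axis of bucket, either way round below 0.05 rad and x of liner_center in the frame of bucket between -0.008 and 0.008 m and y of liner_center in the frame of bucket between -0.008 and 0.008 m and contact force between liner and the fingers below 0.1 N and linear speed of liner below 0.02 m/s), for 0.2 s.
At the end, for the whole second after the job is handed in: The rebar's middle is inside the scrap box's outline and below 110 mm; the smaller pail is home in the bucket: its point 74 to 84 mm up the bucket's axis, within 8 mm of it in bucket x and y, axes within 0.05 rad; both released and at rest (all of step 1 and all of step 2); the robot touches nothing.
It fails at once if the bigger pail is moved more than 50 mm (distance of bigpail_center from where it was at the start of the episode above 0.05 m).
It fails at once if another thing on the table is moved more than 50 mm (distance of any of can_center, magnet, clamp, hammer, wirebrush, angle from where it was at the start of the episode above 0.05 m).
It also fails if it takes over 48 s, if anything falls off the work surface, if the arm or the gripper's body presses on something with over 40 N, if the wrist force passes 120 N, or if a joint passes its speed limit or range.

## Working session

There is one attempt and no reset: what is moved stays moved. The work goes in short steps, Python scripts to look and compute and a shell command to move; the robot and the scene stay as the last step left them, time stands still between calls to the robot, and variables do not carry over. Pictures are saved under pics/ and viewed, at most 10 in all, crops included, and the job is handed in when it is done.

```bash
ls; mkdir -p pics
python3 - <<'E'
from bench import r
import cv2,json
s=r.read_state();print(s)
for n in ["scene","side","wrist"]:
    c=r.camera(n);cv2.imwrite(f"pics/{n}0.png",c["image"][:,:,::-1])
    print(n,{k:v for k,v in c.items() if k!="image"})
E
```

```text
pics
{'time': 0.0, 'joint_positions': array([ 1.2113864 ,  0.33285594, -0.06470013,  1.46092058,  0.02161583,
        1.34992084, -0.08847032]), 'joint_vel': array([-0.00148182, -0.00131938, -0.00102743, -0.00060193,  0.00111135,
        0.00084073,  0.000818  ]), 'joint_torque': array([ 6.24523750e-05, -6.23236442e+01,  2.48649978e-02, -3.89894807e+01,
       -6.12189132e-02,  3.96404858e-02,  1.31968795e-04]), 'ee_pos': array([ 0.20641061, -0.58952382,  0.22177381]), 'eef_rot': array([ 9.85848609e-01,  1.67636582e-01, -1.57958235e-04, -6.86378468e-04]), 'ft_force': array([ 0.16052437, -0.0244813 ,  0.22296264]), 'torque': array([ 0.04233677,  0.05403113, -0.0294942 ]), 'grip_force': 0.0, 'width': 0.08719273540812271}
scene {'vfov': 56.31266202538139, 'cx': 283.575660398825, 'cy': 206.0021178824269, 'eye': array([1.0001549 , 0.42288636, 0.86276409]), 'attitude': array([ 0.39644202,  0.84880327, -0.3151927 , -0.15172442])}
side {'vfov': 49.72433254211418, 'cx': 284.0474536932525, 'cy': 219.8122107046646, 'eye': array([ 0.32015782, -1.11533871,  0.80368078]), 'attitude': array([ 0.87218293, -0.06759484,  0.02469516, -0.48385743])}
wrist {'vfov': 60.08018125496571, 'cx': 279.23519976365395, 'cy': 210.97395643385823, 'eye': array([ 0.27966451, -0.56260335,  0.38336782]), 'attitude': array([ 0.8074913 , -0.57232276, -0.0828126 ,  0.1163896 ])}
```

View pics/scene0.png

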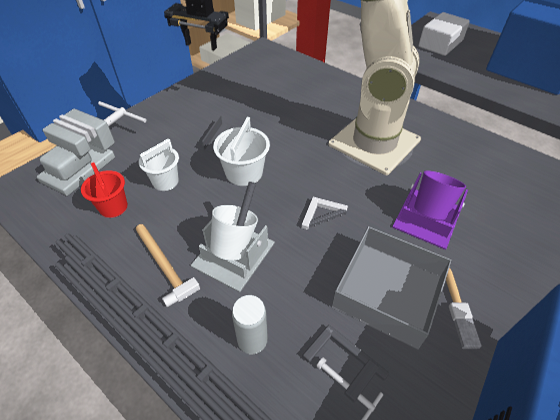

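View pics/side0.png

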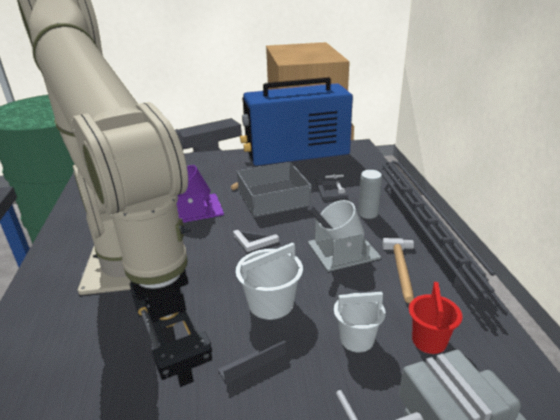

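Scene: liner at about (160,165), big pail (243,155), bucket mouth (233,225) with the rebar up to (250,185), box (395,285). Enlarging now.

```bash
cat > h.py <<'E'
import numpy as np,cv2
from scipy.spatial.transform import Rotation as R
from scipy.optimize import least_squares
from bench import r
C={"scene":(56.31266202538139,283.575660398825,206.0021178824269,[1.0001549,.42288636,.86276409],[.39644202,.84880327,-.3151927,-.15172442]),
"side":(49.72433254211418,284.0474536932525,219.8122107046646,[.32015782,-1.11533871,.80368078],[.87218293,-.06759484,.02469516,-.48385743])}
def proj(n,P,c=None):
    v,cx,cy,e,q=c or C[n]
    p=(np.atleast_2d(P)-e)@R.from_quat(q).as_matrix()
    f=210/np.tan(np.radians(v/2))
    return p[:,:2]/p[:,2:]*f+[cx,cy]
def crop(src,x0,y0,x1,y1,k,out,grid=10):
    im=cv2.imread(src)[y0:y1,x0:x1]
    im=cv2.resize(im,None,fx=k,fy=k,interpolation=cv2.INTER_CUBIC)
    for x in range(x0,x1,grid): cv2.putText(im,str(x),(int((x-x0+.5)*k)-8,8),0,.3,(0,0,255),1);cv2.line(im,(int((x-x0+.5)*k),10),(int((x-x0+.5)*k),16),(0,0,255),1)
    for y in range(y0,y1,grid): cv2.putText(im,str(y),(8,int((y-y0+.5)*k)+3),0,.3,(0,0,255),1);cv2.line(im,(0,int((y-y0+.5)*k)),(6,int((y-y0+.5)*k)),(0,0,255),1)
    cv2.imwrite(out,im)
E
python3 -c "
from h import *
crop('pics/scene0.png',135,110,285,260,4,'pics/c1.png')
crop('pics/side0.png',230,160,400,350,3.15,'pics/c2.png')"
```

```text
(no output)
```

View pics/c1.png

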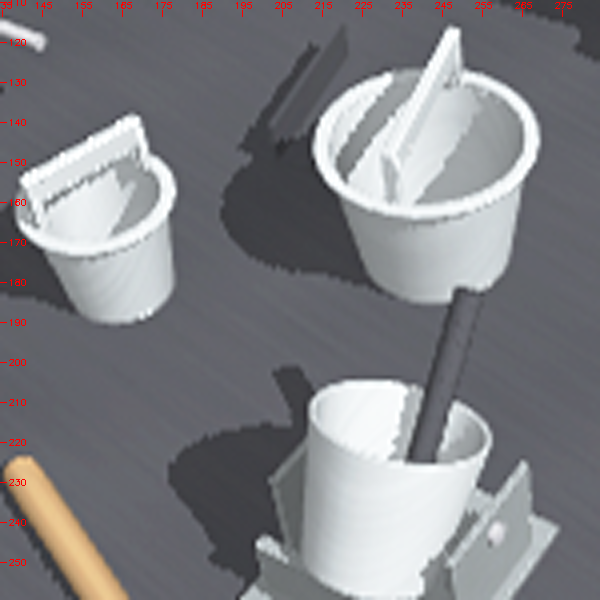

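View pics/c2.png

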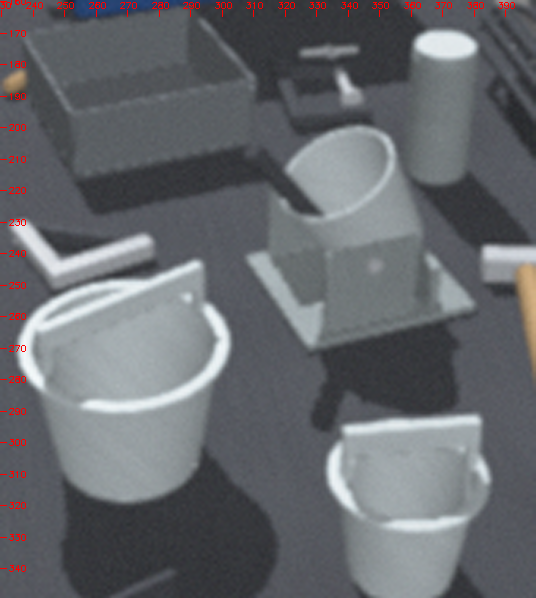

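Crops: the liner handle's top runs (141.8,154.5)–(168.8,139.8) in scene and (338.7,295.4)–(381.9,292.2) in side. The bucket rim spans columns 211–257.5 and rows 204.5–226 in scene, and reaches column 355 and rows 199.5–228.7 in side. The rebar tip is at (251.5,182.8) in scene and (312,208.7) in side.

```bash
cat > fit.py <<'E'
from h import *
t=np.linspace(0,2*np.pi,181)
ring=lambda rad,z:np.c_[rad*np.cos(t),rad*np.sin(t),0*t+z]
def liner(p):
    M=R.from_euler('z',p[2]).as_matrix();w=lambda L:np.atleast_2d(L)@M.T+[p[0],p[1],0]
    e=[]
    for n,hl,hr,(l,rr,b) in (("scene",(141.75,154.5),(168.75,139.75),(138.25,178.5,173.5)),("side",(338.7,295.4),(381.9,292.2),(333.3,385.4,328.1))):
        q=proj(n,w([[s*.0485,0,.138] for s in (-1,1)])); 
        q=q[np.argsort(q[:,0])]; e+=list(q[0]-hl)+list(q[1]-hr)
        f=np.r_[proj(n,w(ring(.057,.088))),proj(n,w(ring(.057,.093)))]
        e+=[f[:,0].min()-l,f[:,0].max()-rr,f[:,1].max()-b]
    return np.array(e)
s=[least_squares(liner,[.5,-.4,a]) for a in (0,.6,1.2,-.6)]
s=min(s,key=lambda s:s.cost);print("liner",s.x,s.fun.round(1))
def bucket(p):
    M=R.from_euler('zy',[p[3],np.radians(29)]).as_matrix()
    w=lambda L:L@M.T+p[:3]
    f=proj("scene",w(ring(.056,.1)));g=proj("side",w(ring(.056,.1)))
    return np.array([f[:,0].min()-211.25,f[:,0].max()-257.5,f[:,1].min()-204.5,f[:,1].max()-225.75,g[:,0].max()-355.2,g[:,1].min()-199.5,g[:,1].max()-228.7])
for a in (np.pi,2.6,3.6):
    s=least_squares(bucket,[.6,-.1,.05,a])
    print("bucket",s.x,s.fun.round(1))
def pt(a,b):
    s=least_squares(lambda p:np.r_[proj("scene",p)[0]-a,proj("side",p)[0]-b],[.5,-.1,.15]);return s.x,s.fun.round(1)
print("rebar tip",pt((251.5,182.75),(312,208.7)),"exit",pt((240.75,224.5),(327.9,226.8)))
def box(p):
    M=R.from_euler('z',p[2]).as_matrix()
    P=np.array([[a,b,.08] for a,b in ((.105,.105),(.105,-.105),(-.105,-.105),(-.105,.105))])@M.T+[p[0],p[1],0]
    q=proj("scene",P);g=proj("side",P);e=[]
    for m in ((370,229),(451,262),(421,343),(336,291)): e+=list(q[np.argmin(np.hypot(*(q-m).T))]-m)
    for m in ((253.3,194.4),(310.1,184.3),(293,164.3),(238,173)): e+=list(g[np.argmin(np.hypot(*(g-m).T))]-m)
    return np.array(e)
s=min((least_squares(box,[.6,.2,a]) for a in (-.5,0,.5)),key=lambda s:s.cost);print("box",s.x,s.fun.round(1))
def back(n,px,z):
    s=least_squares(lambda u:proj(n,[u[0],u[1],z])[0]-px,[.5,-.1]);return s.x
k=lambda X,Y:(230+X/3.15-.5,160+Y/3.15-.5)
A,B,D=[back("side",k(*q),.006) for q in ((250,255),(315,347),(475,303))]
print("plate",A,B,D,np.degrees(np.arctan2(*(A-B)[::-1])),np.degrees(np.arctan2(*(D-B)[::-1])),np.hypot(*(A-B)),np.hypot(*(D-B)))
print("bigpail",back("side",k(125,345),.155),"magnet",back("side",k(90,255),.018))
E
python3 fit.py
```

```text
liner [ 0.57739606 -0.39037786 -0.04481425] [-1.5  1.1  0.4 -0.9  0.1  0.6  0.6 -0.3 -0.1  0.1 -0.5 -0.  -0.5  1. ]
bucket [ 0.56019751 -0.05174463  0.0462215   0.22871223] [  1.6  -2.  -11.9  11.5  -1.    3.1  -1.9]
bucket [ 0.56019756 -0.05174477  0.04622135 -1.41189814] [  1.6  -2.  -11.9  11.5  -1.    3.1  -1.9]
bucket [ 0.56019713 -0.05174519  0.04622166  5.88357898] [  1.6  -2.  -11.9  11.5  -1.    3.1  -1.9]
rebar tip (array([ 0.53057038, -0.06629609,  0.1706734 ]), array([-0.9,  0.6, -1.1, -0.5])) exit (array([ 0.5911382 , -0.04480241,  0.08725675]), array([ 1.6, -0.9,  2. ,  0.7]))
box [0.55200257 0.32650041 0.8504199 ] [ 36.6  26.  -44.4  -7.   22.4  -3.  -15.3 -24.7   1.2 -15.2  -4.4   9.6
  -6.2  -6.5  16.5   6.2]
plate [0.5416936 0.0162583] [ 0.5717073 -0.1354447] [ 0.73228887 -0.09674683] 101.19116739759657 13.549124952571832 0.15464352948799523 0.16517858645528616
bigpail [ 0.38882065 -0.29269688] magnet [0.38585577 0.0261391 ]
```

```bash
sed -i "s/'zy'/'ZY'/" fit.py
python3 - <<'E'
s=open('fit.py').read()
a=s.index("    q=proj(\"scene\",P);g=");b=s.index("s=min((least_squares(box")
s=s[:a]+'''    q=proj("scene",P);g=proj("side",P)
    o=lambda q:np.r_[q[q[:,0].argmin()],q[q[:,0].argmax()],q[q[:,1].argmin()],q[q[:,1].argmax()]]
    return np.r_[o(q)-[336,291,451,262,370,229,421,343],o(g)-[238,173,310.1,184.3,293,164.3,253.3,194.4]]
'''+s[b:]
s=s.replace("(-.5,0,.5)","np.radians([5,15,25,-5,-15,-25])")
open('fit.py','w').write(s)
E
python3 fit.py
```

```text
liner [ 0.57739606 -0.39037786 -0.04481425] [-1.5  1.1  0.4 -0.9  0.1  0.6  0.6 -0.3 -0.1  0.1 -0.5 -0.  -0.5  1. ]
bucket [ 0.65553148 -0.03975765  0.04711646  3.34385381] [ 0.1 -0.1 -0.2  0.2 -0.  -0.4  0.4]
bucket [ 0.65553148 -0.03975765  0.04711646  3.34385371] [ 0.1 -0.1 -0.2  0.2 -0.  -0.4  0.4]
bucket [ 0.65553147 -0.03975764  0.04711646  3.34385398] [ 0.1 -0.1 -0.2  0.2 -0.  -0.4  0.4]
rebar tip (array([ 0.53057038, -0.06629609,  0.1706734 ]), array([-0.9,  0.6, -1.1, -0.5])) exit (array([ 0.5911382 , -0.04480241,  0.08725675]), array([ 1.6, -0.9,  2. ,  0.7]))
box [0.47680576 0.32411175 0.15206708] [-3.6 -0.1  1.5  2.1 -0.6 -1.8  3.5 -4.3  1.6 -4.3  2.6  0.7  0.8 -3.6
 -0.3  0.4]
plate [0.5416936 0.0162583] [ 0.5717073 -0.1354447] [ 0.73228887 -0.09674683] 101.19116739759657 13.549124952571832 0.15464352948799523 0.16517858645528616
bigpail [ 0.38882065 -0.29269688] magnet [0.38585577 0.0261391 ]
```

```bash
cat >> h.py <<'E'
def to(p,yaw=None,extra=0):
    """rows' shift (mm) and turn (deg) from the measured pose to TCP p, tool x azimuth yaw (deg, mod 180)"""
    s=r.read_state();M=R.from_quat(s["eef_rot"]).as_matrix()
    d=M.T@(np.array(p)-s["ee_pos"])*1000
    a=np.degrees(np.arctan2(M[1,0],M[0,0]))
    print("shift",d.round(1),"turn",None if yaw is None else round(-((yaw-a+90)%180-90),1),"yaw now",round(a,1))
E
python3 -c "
from h import *
to([.547,-.062,.25],13.5); to([.547,-.062,.127],13.5)"
```

```text
shift [ 495.8 -385.5  -27.6] turn 5.8 yaw now 19.3
shift [ 495.8 -385.3   95.4] turn 5.8 yaw now 19.3
```

```bash
python3 -m crank '[[[100,-78,-40,6,1],[496,-386,-30,6,1],[496,-386,-30,6,1],[496,-386,-30,6,1],[496,-386,-30,6,1],[496,-386,-30,6,1],[496,-386,-30,6,1],[496,-386,-30,6,1],[496,-386,-30,6,1],[496,-386,-30,6,1],[496,-386,-30,6,1],[496,-386,-30,6,1],[496,-386,-30,6,1],[496,-386,-30,6,1],[496,-386,-30,6,1],[496,-386,-30,6,1],[496,-386,-30,6,1],[496,-386,-30,6,1]]]' 50
python3 - <<'E'
from h import *
to([.547,-.062,.127],13.5)
c=r.camera("wrist");cv2.imwrite("pics/w1.png",c["image"][:,:,::-1])
cc=(c["vfov"],c["cx"],c["cy"],c["eye"],c["attitude"])
print(proj("w",[[.5306,-.0663,.1707],[.547,-.062,.146],[.608,-.0495,.1346]],cc))
E
```

```text
time: 1.95
ee_pos: [0.5468, -0.0627, 0.2526]
eef_rot: [0.993, 0.115, 0.0, 0.0]
ft_force: [0.5, -0.6, -0.2]
width: 0.087
grip_force: 0.0
shift [  0.3  -0.7 125.6] turn -0.3 yaw now 13.2
[[280.56245875 241.42988358]
 [279.87389078 209.13562427]
 [282.27412632 125.22980129]]
```

View pics/w1.png

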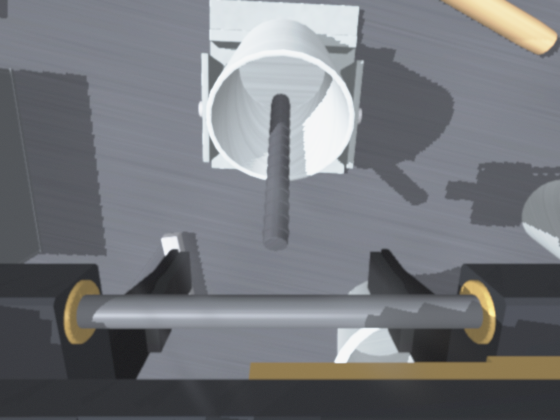

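Wrist view: rebar tip at (274,242), within 7 px of the prediction, and the mouth is centred near (282,115). Descending and gripping.

```bash
python3 -m crank '[[[0,0,45,0,1],[0,0,85,0,1],[0,0,110,0,1],[0,0,126,0,1],[0,0,126,0,1],[0,0,126,0,-1],[0,0,126,0,-1],[0,0,126,0,-1],[0,0,126,0,-1],[0,0,126,0,-1],[0,0,126,0,-1],[0,0,126,0,-1]]]' 50
```

```text
time: 3.2
ee_pos: [0.5472, -0.0617, 0.1266]
eef_rot: [0.993, 0.116, 0.0, 0.0]
ft_force: [0.5, 0.5, 0.5]
width: 0.0389
grip_force: 0.0
```

```bash
python3 -m crank '[[[0,0,0,0,-1],[0,0,0,0,-1],[0,0,0,0,-1],[0,0,0,0,-1],[0,0,0,0,-1],[0,0,0,0,-1]]]' 50
```

```text
time: 3.8
ee_pos: [0.5472, -0.0619, 0.1266]
eef_rot: [0.993, 0.116, 0.0, 0.0]
ft_force: [0.0, -2.2, 0.4]
width: 0.0166
grip_force: 49.8
```

```bash
python3 -m crank '[[[-6,0,-9,0,-1],[-17,0,-25,0,-1],[-32,0,-45,0,-1],[-47,0,-67,0,-1],[-62,0,-90,0,-1],[-75,0,-110,0,-1],[-85,0,-140,0,-1],[-90,0,-170,0,-1],[-90,0,-170,0,-1],[-90,0,-170,0,-1]]]'
python3 - <<'E'
from h import *
to([.477,.324,.29],13)
for n in ("scene","side"):
    c=r.camera(n);cv2.imwrite(f"pics/{n}1.png",c["image"][:,:,::-1])
a=cv2.imread("pics/scene1.png")[60:380,180:480];b=cv2.imread("pics/side1.png")[60:380,160:400]
cv2.imwrite("pics/v1.png",cv2.resize(np.hstack([a,b]),None,fx=1.45,fy=1.45))
E
```

```text
time: 4.8
ee_pos: [0.4591, -0.0821, 0.2964]
eef_rot: [0.993, 0.116, -0.0, 0.0]
ft_force: [0.0, -0.3, -4.3]
width: 0.0166
grip_force: 50.2
shift [ 110.9 -391.1    6.3] turn 0.3 yaw now 13.3
```

View pics/v1.png

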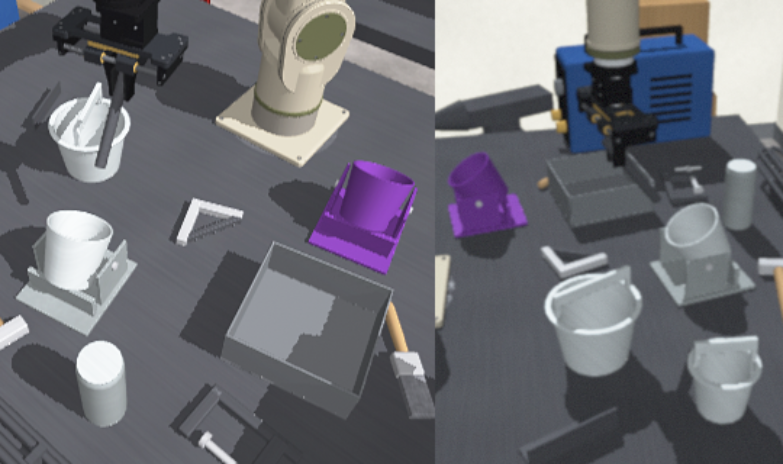

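The bar is held and clear of the bucket. Its tilt is unchanged.

```bash
python3 -m crank '[[[111,-391,0,0,-1],[111,-391,0,0,-1],[111,-391,0,0,-1],[111,-391,0,0,-1],[111,-391,0,0,-1],[111,-391,0,0,-1],[111,-391,0,0,-1],[111,-391,0,0,-1],[111,-391,0,0,-1],[111,-391,0,0,-1],[111,-391,0,0,-1],[111,-391,0,4,-1],[111,-391,40,4,-1],[111,-391,80,4,-1],[111,-391,110,4,-1],[111,-391,140,4,-1],[111,-391,160,4,-1],[111,-391,165,4,-1],[111,-391,165,4,-1]]]'
```

```text
time: 6.8
ee_pos: [0.478, 0.3221, 0.1313]
eef_rot: [0.997, 0.08, -0.0, 0.001]
ft_force: [-0.1, 0.2, -2.9]
width: 0.0162
grip_force: 50.3
```

```bash
python3 -m crank '[[[0,0,8,0,-1],[0,0,15,0,-1],[0,0,15,0,-1]]]';python3 - <<'E'
from h import *
c=r.camera("scene");cv2.imwrite(f"pics/scene2.png",c["image"][:,:,::-1])
crop("pics/scene2.png",310,160,470,350,3.1,"pics/v2.png")
E
```

```text
time: 7.1
ee_pos: [0.4775, 0.3233, 0.1159]
eef_rot: [0.997, 0.081, -0.0, 0.0]
ft_force: [-0.0, -0.0, -3.9]
width: 0.0166
grip_force: 50.3
```

View pics/v2.png

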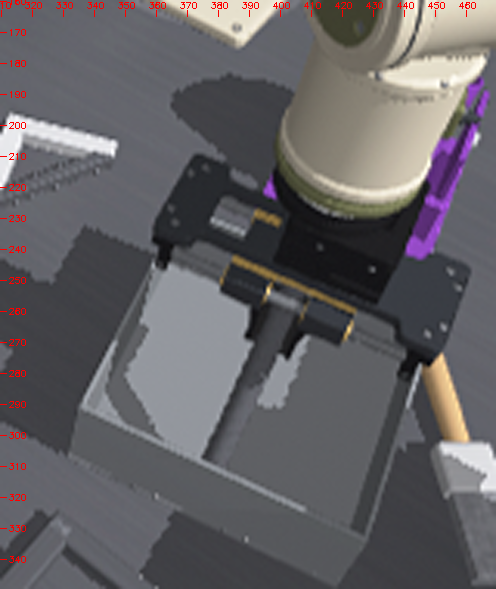

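The bar is inside the box, with its foot towards the far wall at about (380,308). Lowering a little and releasing.

```bash
python3 -m crank '[[[0,0,5,0,-1],[0,0,10,0,-1],[0,0,10,0,-1]]]'; python3 -m crank '[[[0,0,0,0,1],[0,0,0,0,1],[0,0,0,0,1],[0,0,0,0,1],[0,0,0,0,1],[0,0,0,0,1],[0,0,0,0,1],[0,0,-30,0,1],[0,0,-80,0,1],[0,0,-130,0,1],[0,0,-170,0,1],[0,0,-170,0,1]]]' 30
python3 - <<'E'
from h import *
c=r.camera("scene");cv2.imwrite(f"pics/scene3.png",c["image"][:,:,::-1])
crop("pics/scene3.png",310,200,470,350,3.1,"pics/v3.png")
th=191.6-180
yaw=np.degrees(-.0448)
for d in (.037,):
    P=np.array([.5774,-.3904])+d*np.array([np.cos(np.radians(yaw)),np.sin(np.radians(yaw))])
    to([*P,.25],yaw); print(P)
print(r.read_state()["ee_pos"])
E
```

```text
time: 7.45
ee_pos: [0.4773, 0.3234, 0.1057]
eef_rot: [0.997, 0.081, -0.0, 0.0]
ft_force: [-0.7, 0.6, -4.0]
width: 0.0166
grip_force: 50.3
time: 8.65
ee_pos: [0.479, 0.3255, 0.2824]
eef_rot: [0.997, 0.081, 0.004, -0.002]
ft_force: [0.4, 0.4, -0.6]
width: 0.0865
grip_force: 0.0
shift [ 18.3 729.3  28.1] turn 11.9 yaw now 9.3
[ 0.61436288 -0.39205705]
[0.47836488 0.3246761  0.27916678]
```

View pics/v3.png

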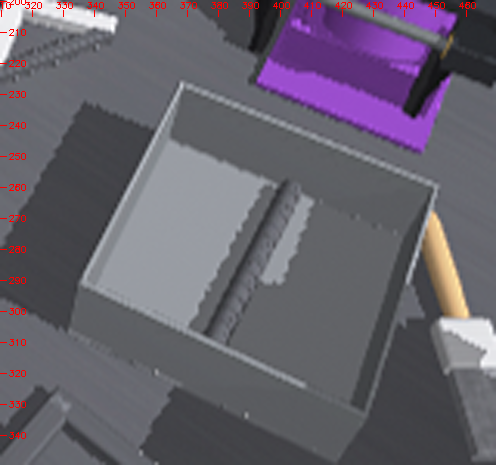

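The rebar lies in the box, from about (375,307) to (402,260). Now the liner, gripped near the far end of its bar so that it hangs tilted the way the bucket leans.

```bash
python3 -m crank '[[[18,729,0,12,1],[18,729,0,12,1],[18,729,0,12,1],[18,729,0,12,1],[18,729,0,12,1],[18,729,0,12,1],[18,729,0,12,1],[18,729,0,12,1],[18,729,0,12,1],[18,729,0,12,1],[18,729,0,12,1],[18,729,0,12,1],[18,729,0,12,1],[18,729,0,12,1],[18,729,0,12,1],[18,729,0,12,1],[18,729,0,12,1],[18,729,0,12,1],[18,729,0,12,1]]]' 20
python3 - <<'E'
from h import *
to([.6144,-.3921,.108],-2.6)
E
```

```text
time: 10.6
ee_pos: [0.6135, -0.3914, 0.2767]
eef_rot: [1.0, -0.023, 0.0, -0.0]
ft_force: [-1.3, 0.2, 0.9]
width: 0.087
grip_force: 0.0
shift [  1.    0.7 168.7] turn 0.0 yaw now -2.6
```

```bash
python3 -m crank '[[[1,1,45,0,0.2],[1,1,90,0,0.2],[1,1,130,0,0.2],[1,1,155,0,0.2],[1,1,168,0,0.2],[1,1,168,0,-1],[1,1,168,0,-1],[1,1,168,0,-1],[1,1,168,0,-1],[1,1,168,0,-1],[1,1,168,0,-1],[1,1,168,0,-1],[1,1,168,0,-1],[1,1,168,0,-1]]]' 12
```

```text
time: 12.0
ee_pos: [0.6143, -0.394, 0.1089]
eef_rot: [1.0, -0.024, 0.0, 0.0]
ft_force: [-0.2, 1.3, 3.1]
width: 0.0097
grip_force: 12.0
```

```bash
python3 -m crank '[[[0,0,-15,0,-1],[0,0,-40,0,-1],[0,0,-75,0,-1],[0,0,-110,-4,-1],[0,0,-150,-9,-1],[0,0,-180,-14,-1],[0,0,-200,-14,-1],[0,0,-200,-14,-1],[0,0,-200,-14,-1],[0,0,-200,-14,-1]]]'
python3 - <<'E'
from h import *
a=[]
for n in ("scene","side"):
    c=r.camera(n);cv2.imwrite(f"pics/{n}4.png",c["image"][:,:,::-1])
a=cv2.imread("pics/scene4.png")[40:240,60:260];b=cv2.imread("pics/side4.png")[120:320,300:500]
cv2.imwrite("pics/v4.png",cv2.resize(np.hstack([a,b]),None,fx=2,fy=2,interpolation=cv2.INTER_CUBIC))
E
```

```text
time: 13.0
ee_pos: [0.6136, -0.3937, 0.3064]
eef_rot: [0.995, 0.098, -0.001, -0.001]
ft_force: [-0.9, -0.1, -4.4]
width: 0.0099
grip_force: 12.0
```

View pics/v4.png

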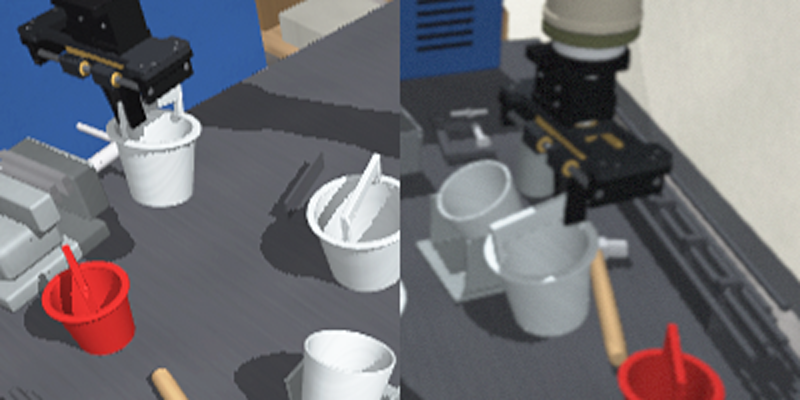

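The pail hangs tilted. In the side view the bar's top runs from (346,231) to (381,218), the flange spans columns 342–398, and the lowest point is at row 287.5. Fitting the tilt.

```bash
cat > tilt.py <<'E'
from h import *
t=np.linspace(0,2*np.pi,181)
ring=lambda rad,z:np.c_[rad*np.cos(t),rad*np.sin(t),0*t+z]
G=np.array([.6136,-.3937,.3254])
def pts(p,L):  # liner frame: origin underside; grip at (d,0,.127)
    M=R.from_euler('ZY',[np.radians(11.2),-p[0]]).as_matrix()
    return (np.atleast_2d(L)-[p[1],0,.127])@M.T+G
def f(p):
    b=proj("side",pts(p,[[-.0485,0,.138]]))[0]
    fl=np.r_[proj("side",pts(p,ring(.057,.088))),proj("side",pts(p,ring(.057,.093)))]
    bo=proj("side",pts(p,ring(.0389,0)))
    f2=np.r_[proj("scene",pts(p,ring(.057,.088))),proj("scene",pts(p,ring(.057,.093)))]
    b2=proj("scene",pts(p,ring(.0389,0)))
    return np.r_[b-[346,231],fl[:,0].min()-342,fl[:,0].max()-398.5,bo[:,1].max()-287.5,f2[:,0].min()-113,f2[:,0].max()-160.5,b2[:,1].max()-143]
for g in (.2,-.2):
    s=least_squares(f,[g,.037]);print(np.degrees(s.x[0]),s.x[1],s.fun.round(1),s.cost)
E
python3 tilt.py
```

```text
10.90857891329154 0.03695801443358512 [-0.7  0.1 -0.7  0.9 -0.3 -0.9 -0.2 -0.8] 1.6934327068112234
10.908574976652488 0.036958011019134054 [-0.7  0.1 -0.7  0.9 -0.3 -0.9 -0.2 -0.8] 1.6934327068135238
```

```bash
cat > tq.py <<'E'
from h import *
s=r.read_state();M=R.from_quat(s["eef_rot"]).as_matrix()
print("F",s["ft_force"].round(2),"T world",s["torque"].round(4),"T tool",(M.T@s["torque"]).round(4),"w",s["width"],s["grip_force"], s["ee_pos"].round(4))
E
python3 tq.py; for F in 8 6; do :; done; python3 -m crank '[[[0,0,0,0,-1],[0,0,0,0,-1],[0,0,0,0,-1],[0,0,0,0,-1]]]' 8 >/dev/null; python3 tq.py
```

```text
F [-0.98  0.62 -4.47] T world [ 0.0847 -0.0965  0.0356] T tool [ 0.0641  0.1112 -0.0359] w 0.01001521422053748 11.999937513610348 [ 0.6136 -0.3938  0.3068]
F [ 0.14  0.03 -4.01] T world [ 0.0818 -0.0682 -0.0257] T tool [0.0668 0.0829 0.0257] w 0.00990292517762763 8.00000986258965 [ 0.6141 -0.3939  0.3086]
```

```bash
python3 -m crank '[[[0,0,0,0,-1],[0,0,0,0,-1],[0,0,0,0,-1],[0,0,0,0,-1]]]' 6 >/dev/null; python3 tq.py;python3 -m crank '[[[0,0,0,0,-1],[0,0,0,0,-1],[0,0,0,0,-1],[0,0,0,0,-1]]]' 5 >/dev/null; python3 tq.py
python3 - <<'E'
from h import *
for n in ("scene","side"):
    c=r.camera(n);cv2.imwrite(f"pics/{n}5.png",c["image"][:,:,::-1])
    A=cv2.imread(f"pics/{n}4.png");B=cv2.imread(f"pics/{n}5.png")
    # vertical motion of the white pail: bounding box of bright pixels in ROI
    for I in (A,B):
        x0,x1,y0,y1=(105,170,85,150) if n=="scene" else (335,405,205,295)
        m=(I[y0:y1,x0:x1].min(2)>(150 if n=="scene" else 130)).astype(np.uint8)
        k,l,st,_=cv2.connectedComponentsWithStats(m); i=1+st[1:,4].argmax(); print(n,st[i]+[x0,y0,0,0,0])
E
```

```text
F [-0.56 -0.24 -4.08] T world [ 0.0834 -0.0507 -0.0072] T tool [0.0718 0.0661 0.0072] w 0.009899892298089243 5.99993738142075 [ 0.6141 -0.3939  0.3086]
F [ 0.55 -0.16 -4.84] T world [ 0.0114  0.0158 -0.0295] T tool [ 0.0143 -0.0133  0.0295] w 0.009990316402115904 4.999977080442477 [ 0.6141 -0.3939  0.3086]
scene [ 105   85   56   59 1715]
scene [ 105   85   54   61 1768]
side [ 335  205   70   83 3133]
side [ 335  205   70   81 3202]
```

```bash
cat > iou.py <<'E'
import sys
from h import *
t=np.linspace(0,2*np.pi,91)
ring=lambda rad,z:np.c_[rad*np.cos(t),rad*np.sin(t),0*t+z]
L=np.r_[ring(.0389,0),ring(.0495,.088),ring(.057,.088),ring(.057,.093)]
def score(k,a,d,G,show=0):
    tot=0
    M=R.from_euler('ZY',[np.radians(11.2),-np.radians(a)]).as_matrix()
    for n in ("scene","side"):
        g=cv2.GaussianBlur(cv2.imread(f"pics/{n}{k}.png",0).astype(float),(0,0),1)
        h=cv2.convexHull(proj(n,(L-[d,0,.127])@M.T+G).astype(np.float32))
        def mean(s):
            c=h.mean(0);q=((h-c)*s+c)
            m=np.zeros(g.shape,np.uint8);cv2.polylines(m,[np.int32(q*16)],True,255,1,shift=4);return g[m>0].mean()
        tot+=mean(.95)-mean(1.05)
    return tot
for k,G in ((4,[.6138,-.3938,.3262]),(5,[.6141,-.3939,.3276])):
    v=[(score(k,a,d,np.array(G)),a,d) for a in range(0,45) for d in (.035,.037,.039)]
    print(k,sorted(v)[::-1][:4])
E
python3 iou.py
```

```text
4 [(np.float64(79.19677317512235), 13, 0.039), (np.float64(78.45948679273555), 12, 0.037), (np.float64(77.46766111384729), 14, 0.039), (np.float64(75.3064666466886), 13, 0.037)]
5 [(np.float64(80.98006215896896), 21, 0.039), (np.float64(80.42197939237052), 23, 0.039), (np.float64(80.14619598555451), 22, 0.039), (np.float64(79.88797874793782), 20, 0.037)]
```

Tilt is now about 21–22° at 5 N, and the bucket will supply the rest. Working out the approach.

```bash
cat > ins.py <<'E'
from h import *
O=np.array([.6555,-.0398,.0471]);az=np.radians(11.6);e=np.array([np.cos(az),np.sin(az),0]);z=np.array([0,0,1.])
ax=-np.sin(np.radians(29))*e+np.cos(np.radians(29))*z
def tcp(s,a,d=.038):
    a=np.radians(a);B=O+ax*(.012+s)
    return B+d*(np.cos(a)*e+np.sin(a)*z)+.127*(-np.sin(a)*e+np.cos(a)*z)-.019*z
if __name__=="__main__":
    for s,a in ((.14,22),(.11,22),(.09,22),(.07,23),(.05,25),(.03,27),(.015,28.5),(.0,29)):
        print(s,a,tcp(s,a).round(4)); to(tcp(s,a),11.6)
E
python3 ins.py
```

```text
0.14 22 [ 0.5712 -0.0571  0.293 ]
shift [  23.9 -338.7   15.5] turn -0.3 yaw now 11.3
0.11 22 [ 0.5855 -0.0542  0.2668]
shift [  38.4 -338.7   41.8] turn -0.3 yaw now 11.3
0.09 22 [ 0.595  -0.0522  0.2493]
shift [  48.1 -338.8   59.3] turn -0.3 yaw now 11.3
0.07 23 [ 0.6022 -0.0507  0.2316]
shift [  55.5 -338.8   77. ] turn -0.3 yaw now 11.3
0.05 25 [ 0.6072 -0.0497  0.2135]
shift [  60.6 -338.9   95.1] turn -0.3 yaw now 11.3
0.03 27 [ 0.6122 -0.0487  0.1952]
shift [  65.8 -338.9  113.3] turn -0.3 yaw now 11.3
0.015 28.5 [ 0.616  -0.0479  0.1815]
shift [  69.6 -338.9  127.1] turn -0.3 yaw now 11.3
0.0 29 [ 0.622  -0.0467  0.1681]
shift [  75.8 -339.   140.5] turn -0.3 yaw now 11.3
```

```bash
python3 -m crank '[[[2,-10,-10,0,-1],[4,-30,-20,0,-1],[8,-55,-20,0,-1],[10,-85,-20,0,-1],[12,-115,-20,0,-1],[14,-145,-20,0,-1],[16,-175,-20,0,-1],[18,-205,-20,0,-1],[20,-235,-20,0,-1],[22,-265,-20,0,-1],[24,-295,-20,0,-1],[24,-320,-10,0,-1],[24,-333,0,0,-1],[24,-339,10,0,-1],[24,-339,15,0,-1],[24,-339,15,0,-1],[24,-339,15,0,-1]]]' 5; python3 tq.py
python3 - <<'E'
from h import *
for n in ("scene","side"):
    c=r.camera(n);cv2.imwrite(f"pics/{n}6.png",c["image"][:,:,::-1])
from iou import score
G=r.read_state()["ee_pos"]+[0,0,.019]
v=[(score(6,a,d,G),a,d) for a in range(5,45) for d in (.033,.035,.037,.039,.041)]
print(sorted(v)[::-1][:5])
E
```

```text
time: 16.1
ee_pos: [0.5714, -0.0582, 0.2935]
eef_rot: [0.995, 0.097, -0.0, 0.0]
ft_force: [-0.3, 0.9, -4.4]
width: 0.0102
grip_force: 5.0
F [-0.27  0.87 -4.37] T world [-0.0652 -0.0232 -0.0338] T tool [-0.0685  0.0101  0.0338] w 0.010187515187366972 5.000034248514567 [ 0.5714 -0.0582  0.2935]
4 [(np.float64(79.19677317512235), 13, 0.039), (np.float64(78.45948679273555), 12, 0.037), (np.float64(77.46766111384729), 14, 0.039), (np.float64(75.3064666466886), 13, 0.037)]
5 [(np.float64(80.98006215896896), 21, 0.039), (np.float64(80.42197939237052), 23, 0.039), (np.float64(80.14619598555451), 22, 0.039), (np.float64(79.88797874793782), 20, 0.037)]
[(np.float64(51.87857680538433), 21, 0.035), (np.float64(51.66783925213636), 25, 0.041), (np.float64(51.440481737459905), 23, 0.039), (np.float64(50.834596093927516), 23, 0.037), (np.float64(50.65291331940021), 24, 0.041)]
```

```bash
python3 -m crank '[[[7,-1,13,0,-1],[14,-1,26,0,-1],[19,-1,35,0,-1],[24,-1,44,0,-1],[28,-1,53,0,-1],[32,-1,62,0,-1],[34,-1,71,0,-1],[37,-1,79,0,-1],[37,-1,79,0,-1]]]'; python3 tq.py
```

```text
time: 17.1
ee_pos: [0.607, -0.0485, 0.2131]
eef_rot: [0.995, 0.098, -0.001, -0.0]
ft_force: [-0.3, -0.1, -4.0]
width: 0.01
grip_force: 5.0
F [-0.3  -0.15 -3.98] T world [-0.0551  0.1114  0.034 ] T tool [-0.0323 -0.12   -0.0339] w 0.009997309169170247 5.000029298389563 [ 0.607  -0.0485  0.2131]
```

```bash
python3 -c "
from ins import *
to(tcp(.05,25),11.6);to(tcp(.03,27));to(tcp(0,29))"
```

```text
shift [-0.   1.2 -0.4] turn -0.3 yaw now 11.3
shift [ 5.1  1.2 17.9] turn None yaw now 11.3
shift [15.2  1.2 45. ] turn None yaw now 11.3
```

```bash
python3 -m crank '[[[2,1,8,0,-1],[5,1,18,0,-1],[7,1,25,0,-1],[9,1,32,0,-1],[9,1,32,0,-1]]]'; python3 tq.py
python3 - <<'E'
from h import *
for n in ("scene","side"):
    c=r.camera(n);cv2.imwrite(f"pics/{n}7.png",c["image"][:,:,::-1])
E
```

```text
time: 17.6
ee_pos: [0.616, -0.0476, 0.1812]
eef_rot: [0.995, 0.099, -0.001, -0.0]
ft_force: [0.3, -0.6, -4.8]
width: 0.0099
grip_force: 5.0
F [ 0.29 -0.58 -4.84] T world [-0.009  -0.0089 -0.0236] T tool [-0.0106  0.0069  0.0236] w 0.009864771947209926 4.9998756738204975 [ 0.616  -0.0476  0.1812]
```

```bash
python3 -m crank '[[[2,0,4,0,-1],[4,0,8,0,-1],[6,0,12,0,-1],[6,0,14,0,-1],[6,0,14,0,-1]]]'; python3 tq.py
```

```text
time: 18.2
ee_pos: [0.6227, -0.0463, 0.1691]
eef_rot: [0.995, 0.099, 0.001, 0.0]
ft_force: [0.8, 0.9, 0.3]
width: 0.0101
grip_force: 5.0
F [0.8  0.94 0.31] T world [ 0.0867 -0.05    0.0039] T tool [ 0.0752  0.066  -0.0038] w 0.010089517570951653 4.9992856895551085 [ 0.6227 -0.0463  0.1691]
```

Weight is carried by the bucket. Releasing and looking.

```bash
python3 -m crank '[[[0,0,0,0,0.3],[0,0,0,0,0.3],[0,0,0,0,0.3],[0,0,0,0,0.3],[0,0,0,0,0.3],[0,0,0,0,0.3],[0,0,-30,0,0.3],[0,0,-80,0,0.3],[-40,0,-130,0,0.3],[-80,0,-170,0,0.3],[-120,0,-170,0,0.3],[-140,0,-170,0,0.3],[-140,0,-170,0,0.3]]]'
python3 - <<'E'
from h import *
for n in ("scene","side"):
    c=r.camera(n);cv2.imwrite(f"pics/{n}8.png",c["image"][:,:,::-1])
A=cv2.imread("pics/scene8.png")[170:290,180:290];B=cv2.imread("pics/side8.png")[160:280,290:400]
from ins import O,ax
im=cv2.resize(np.hstack([A,B]),None,fx=3.6,fy=3.6,interpolation=cv2.INTER_CUBIC)
e=np.array([np.cos(np.radians(11.6)),np.sin(np.radians(11.6)),0]);xb=np.cross(np.array([-e[1],e[0],0]),ax)
t=np.linspace(0,2*np.pi,91)[:,None];yb=np.cross(ax,xb)
for n,off in (("scene",(180,170)),("side",(290-110,160))):
  for rad,h,col in ((.057,.105,(0,0,255)),):
    P=O+ax*h+rad*(np.cos(t)*xb+np.sin(t)*yb)
    cv2.polylines(im,[np.int32((proj(n,P)+.5-off)*3.6)],True,col,1)
cv2.imwrite("pics/v8.png",im)
E
```

```text
time: 19.5
ee_pos: [0.4831, -0.0751, 0.3402]
eef_rot: [0.995, 0.097, 0.001, 0.002]
ft_force: [1.4, -0.1, -0.1]
width: 0.0568
grip_force: 0.0
```

View pics/v8.png

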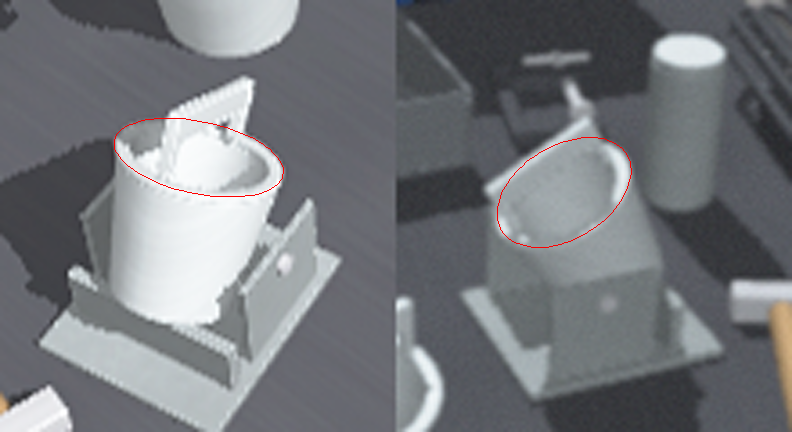

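The flange coincides with the predicted seated ring in both views: scene crop centre (199,158), side crop (564,192). I'll confirm it with a gentle press on the bar.

Run:
```python
from ins import *
u=np.cos(np.radians(29))*e+np.sin(np.radians(29))*z
P=O+ax*.150+.015*u
print(P); to(P+[0,0,.03]);
```

```text
[ 0.59711521 -0.05178468  0.1855651 ]
shift [114.3  -0.3 123.5] turn None yaw now 11.2
```

```bash
python3 -m crank '[[[50,0,0,0,-1],[100,0,0,0,-1],[114,0,20,0,-1],[114,0,60,0,-1],[114,0,95,0,-1],[114,0,115,0,-1],[114,0,120,0,-1],[114,0,123,0,-1],[114,0,123,0,-1]]]' 20; python3 -m crank '[[[0,0,7,0,-1],[0,0,14,0,-1],[0,0,18,0,-1],[0,0,20,0,-1],[0,0,20,0,-1]]]'
```

```text
time: 20.5
ee_pos: [0.5974, -0.0513, 0.2161]
eef_rot: [0.995, 0.099, 0.0, -0.0]
ft_force: [0.2, 0.1, 0.3]
width: 0.0011
grip_force: 0.0
time: 21.0
ee_pos: [0.5966, -0.0517, 0.1953]
eef_rot: [0.995, 0.098, -0.0, 0.0]
ft_force: [0.3, -0.3, 0.0]
width: 0.0002
grip_force: 0.0
```

```bash
for i in 1; do python3 -m crank '[[[0,0,2,0,-1],[0,0,2,0,-1]]]'|grep -E 'ee_pos|ft_f'; python3 -m crank '[[[0,0,2,0,-1],[0,0,2,0,-1]]]'|grep -E 'ee_pos|ft_f'; python3 -m crank '[[[0,0,1,0,-1],[0,0,1,0,-1]]]'|grep -E 'ee_pos|ft_f'; done
```

```text
ee_pos: [0.5968, -0.0517, 0.1935]
ft_force: [-1.1, 0.2, -0.1]
ee_pos: [0.5967, -0.0517, 0.1913]
ft_force: [-0.5, 0.4, 1.1]
ee_pos: [0.5967, -0.0517, 0.1905]
ft_force: [-0.8, 0.9, -0.7]
```

```bash
python3 -m crank '[[[0,0,1,0,-1],[0,0,2,0,-1]]]'|grep -E 'ee_pos|ft_f'; python3 -m crank '[[[0,0,1,0,-1],[0,0,1,0,-1]]]'|grep -E 'ee_pos|ft_f'; python3 -m crank '[[[0,0,1,0,-1],[0,0,1,0,-1]]]'|grep -E 'ee_pos|ft_f'
```

```text
ee_pos: [0.5971, -0.0516, 0.189]
ft_force: [-0.8, 0.4, 7.7]
ee_pos: [0.5972, -0.0516, 0.1889]
ft_force: [-3.1, -0.4, 9.9]
ee_pos: [0.5974, -0.0516, 0.1887]
ft_force: [-4.9, -1.0, 15.6]
```

The contact is stiff and within 2 mm of the seated height, so the pail is home. Retreating and checking numerically that nothing shifted.

```bash
python3 -m crank '[[[0,0,-20,0,-1],[0,0,-60,0,-1],[-40,0,-100,0,-1],[-80,0,-130,0,-1],[-120,0,-150,0,-1],[-120,0,-150,0,-1],[-120,0,-150,0,-1],[-120,0,-150,0,-1]]]'
python3 - <<'E'
from h import *
from ins import O,ax,e,z
t=np.linspace(0,2*np.pi,361)[:,None]
y0=np.array([-e[1],e[0],0])
I={}
for n in ("scene","side"):
    c=r.camera(n);cv2.imwrite(f"pics/{n}9.png",c["image"][:,:,::-1])
    a=cv2.imread(f"pics/{n}9.png",0);b=cv2.imread(f"pics/{n}8.png",0)
    x0,x1,ya,yb=(200,285,185,260) if n=="scene" else (310,372,185,275)
    print(n,"changed px",(cv2.absdiff(a,b)[ya:yb,x0:x1]>30).sum())
    I[n]=cv2.GaussianBlur(a.astype(float),(0,0),.7)
# flange outer edge: fit height h along axis and tilt by edge contrast at the low/side arcs
def samp(n,P): q=proj(n,P);return cv2.remap(I[n],q[:,0].astype(np.float32)[None],q[:,1].astype(np.float32)[None],1)[0]
v=[]
for h in np.arange(.095,.12,.001):
  for da in (-6,-4,-2,0,2,4,6):
    a=np.radians(29+da);A=-np.sin(a)*e+np.cos(a)*z;X=np.cross(y0,A)
    s=0
    for n in I:
        f=lambda r_:samp(n,O+ax*h+r_*(np.cos(t)*X+np.sin(t)*y0))
        s+=np.abs(f(.0555)-f(.0605)).mean()
    v.append((round(s,1),round(h,3),da))
print(sorted(v)[::-1][:6])
E
```

```text
time: 23.0
ee_pos: [0.4793, -0.075, 0.3357]
eef_rot: [0.995, 0.099, -0.0, -0.0]
ft_force: [-0.7, -0.5, -1.0]
width: 0.0002
grip_force: 0.0
scene changed px 2
side changed px 0
[(np.float64(64.4), np.float64(0.104), 0), (np.float64(64.2), np.float64(0.103), 0), (np.float64(63.6), np.float64(0.105), 0), (np.float64(63.5), np.float64(0.103), -2), (np.float64(63.1), np.float64(0.104), -2), (np.float64(62.8), np.float64(0.105), 2)]
```

Flange top fits at 104 mm against 105 mm nominal, with 0° tilt error, and nothing moved under the press. Handing in.

```bash
python3 -c "
from bench import r
print(r.close_job())"
```

```text
the job is handed in; nothing more can be done
None
```

The rebar is in the scrap box and the smaller pail is seated in the leaning bucket and released. I handed the job in after about 23 s of robot time; the hand-in returned no verdict.

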